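# Line up the kitchen tumblers by height

## Task

Put the tumblers away on the row of four cork coasters in order of height: the tallest on the coaster next to the potted plant, then step by step down to the shortest at the other end, each one upright and centred on its coaster. The two tall blue tumblers are a matching pair: nest one fully inside the other so that they share the coaster by the plant. Do not shift the plant, and leave everything standing on its own.

Things in the scene. Friction and masses are not known exactly. Their poses are not given: they have to be found in the camera images.
- tumbler_navy: Dark navy blue tapered drinking tumbler, open at the top, 112 mm tall, outside 68 mm across at the rim, 42 mm at the foot, wall 3 mm, floor 6 mm. Origin: centre of its underside; z up. Starts upright on the counter. One of a matching pair, nested either way round; fully nested, the inner one wedges with its foot about 45 mm above the other's foot.
- tumbler_sky: Light sky blue tapered drinking tumbler, open at the top, 112 mm tall, outside 68 mm across at the rim, 42 mm at the foot, wall 3 mm, floor 6 mm. Origin: centre of its underside; z up. Starts upright on the counter. One of a matching pair, nested either way round; fully nested, the inner one wedges with its foot about 45 mm above the other's foot.
- tumbler_green: Green tapered drinking tumbler, open at the top, 96 mm tall, outside 68 mm across at the rim, 48 mm at the foot, wall 3 mm, floor 6 mm. Origin: centre of its underside; z up. Starts upright on the counter.
- tumbler_yellow: Yellow tapered drinking tumbler, open at the top, 80 mm tall, outside 68 mm across at the rim, 48 mm at the foot, wall 3 mm, floor 6 mm. Origin: centre of its underside; z up. Starts upright on the counter.
- tumbler_white: White tapered drinking tumbler, open at the top, 64 mm tall, outside 68 mm across at the rim, 48 mm at the foot, wall 3 mm, floor 6 mm. Origin: centre of its underside; z up. Starts upright on the counter.
- coaster_a: Round cork coaster, 76 mm across, 4 mm thick, with a dark dot at its centre, fixed on the wooden plank; an end coaster of the row. The row is straight, a, b, c, d in order, 100 mm apart. Origin: centre of its underside, 12 mm above the counter; its top is 16 mm above the counter. Its own y axis runs along the row from a towards d.
- coaster_b: Round cork coaster, 76 mm across, 4 mm thick, with a dark dot at its centre, fixed on the wooden plank; second in the row. The row is straight, a, b, c, d in order, 100 mm apart. Origin: centre of its underside, 12 mm above the counter; its top is 16 mm above the counter. Its own y axis runs along the row from a towards d.
- coaster_c: Round cork coaster, 76 mm across, 4 mm thick, with a dark dot at its centre, fixed on the wooden plank; third in the row. The row is straight, a, b, c, d in order, 100 mm apart. Origin: centre of its underside, 12 mm above the counter; its top is 16 mm above the counter. Its own y axis runs along the row from a towards d.
- coaster_d: Round cork coaster, 76 mm across, 4 mm thick, with a dark dot at its centre, fixed on the wooden plank; the other end coaster of the row. The row is straight, a, b, c, d in order, 100 mm apart. Origin: centre of its underside, 12 mm above the counter; its top is 16 mm above the counter. Its own y axis runs along the row from a towards d.
- plant: Small green plant in a terracotta pot, 72 mm across and about 150 mm tall with its leaves, loose on the plank, 105 to 115 mm beyond one end coaster: by a or by d. A dark wooden pepper mill 50 mm across and 128 mm tall stands likewise beyond the other end; the rest of the kitchen ware stands outside the tumblers and the row. Origin: centre of the pot's underside.
Things that resemble listed ones, but are neither listed nor needed, are in the scene too. Leave any pink look-alike of the tumbler_yellow alone.

How it is judged:
By the outcome, as a careful person would: the job done as asked, in the order asked, and still so for the second after the job is handed in, with the robot touching nothing.
It also fails if it takes over 136 s, if anything falls off the work surface, if the arm or the gripper's body presses on something with over 40 N, if the wrist force passes 120 N, or if a joint passes its speed limit or range.

## Robot

A 7-joint arm with a two-finger parallel gripper is mounted at the origin on the work surface. World frame = base frame: x ahead of the robot, y to its left, z up, the work surface at z = 0. Lengths are in mm, angles in rad, forces in N, time in s.
With the tool pointing down it reaches from about 350 to 900 mm from the base axis. Payload 19.9 kg.
Tool frame: the origin (TCP) lies midway between the tips of the shut fingers; the grasp point (between the pads) lies 19 mm behind it; z points along the fingers, y is the line along which they close (so a half turn about z gives the same grasp; the last joint's range is limited). The gripper opens to 85 mm and grips with 20 to 120 N. Pads are 22 mm wide; open, the fingers measure 114 mm over their backs; the gripper's body (76 mm by 85 mm) begins 54 mm behind the grasp point. The pads swing forward as they close: fully open they stand 13 mm farther back than shut.
Start: joints at [-1.335, 0.417, -0.01, 1.614, 0.005, 1.111, -0.053], TCP at [170.789, 601.192, 231.26] pointing down, gripper open.
Joint ranges: [-2.81, 2.81], [-0.39, 2.02], [-1.27, 1.25], [0.06, 2.57], [-1.19, 4.33], [0.19, 2], [-2.82, 2.82]. Speed limits (rad/s): [1.89, 1.89, 2.39, 2.39, 3.01, 3.01, 3.01].

## Interface

Orientations are given as a rotation vector (axis times angle).
In Python, from station import arm gives the robot as it stands.
- The arm moves only by the tool arm_command, never from a script. Its argument "series" is a list of rows, each a list of 6 numbers: the shift along the tool's x, y, z in mm, then the turn, a rotation vector about the tool's x, y, z in rad. A call has 1 to 12 rows; each row shifts and turns the commanded pose from where the row before left it, along the tool's axes as they then stand; what a row does not reach is not made up. A row lasts 1/10 s, in which the tool goes at most 50 mm and 8.59 degrees, less where a joint would pass 70% of its speed; a pose out of reach is approached as far as the arm can. A call with a gripper value outside its range is refused whole. "hand" is the opening, from -1 (shut) to 1 (fully open), set as the call begins (left out, the last holds). The fingers move at their own pace and stop on an object; the grip force is fixed at half the most. Time passes only in rows, so rows that do not move let the fingers close. It gives the time, the measured TCP pose, the force, the opening and the grip force at its end, in the units of the state.
- arm.sense(): the state, without advancing time (a new reading comes with each control period).
- arm.capture(name): name is "side" or "top"; returns (picture, depth): 384x512x3 uint8, red, green, blue; 384x512 float32, mm along the optical axis (not along the pixel's ray), 0 where there is no reading.
- arm.camera_params(name): a dict with "K" (3x3 intrinsics, pixels), "R" (3x3) and "t" (3): a world point X has camera coordinates R X + t. Camera axes: x right, y down, z forward; pixel columns grow to the right and rows downward; lengths in mm; the calibration is good to about 2 mm. A picture is of the moment at which its call begins. camera_params takes no time and is no camera call.
- arm.sign_off(): hands the job in; it is judged then, once.
The state is a dict: "t": time; "joint_pos": joint angles; "qd": joint speeds; "joint_torque": joint torques, N m; "position": TCP position; "orientation": TCP orientation; "contact_force": force on the tool from outside, world axes, zero at the start; "ft_torque": the same for the moment, N m; "opening": finger opening in mm; "finger_force": force on a finger pad.
Only numpy, scipy, OpenCV 4.12 (cv2) and the standard library are available. Lean on these libraries where they do the work, as an engineer would, in place of code of your own. Each camera call takes 0.05 s, during which the arm holds its last target. There are 200 camera calls.

## Working session

There is one attempt and no reset: what is moved stays moved. The work goes in short steps, Python scripts to look and compute and a tool call to move; the robot and the scene stay as the last step left them, time stands still between calls to the robot, and variables do not carry over. Pictures are saved under pics/ and viewed, at most 14 in all, crops included, and the job is handed in when it is done.

Besides the shell and the picture viewer there is one more tool, called after ">>>" as name([rows], argument=value, ...), one row to a line, values as JSON. arm_command: Moves the arm, as the interface text tells. Its arguments: {"type":"object","properties":{"series":{"type":"array","items":{"type":"array","items":{"type":"number"}}},"hand":{"type":"number"}},"required":["series"]}

```bash
mkdir -p pics; ls
python3 - <<'E'
from station import arm
import cv2,numpy as np
s=arm.sense(); print(s)
for n in("top","side"):
    p,d=arm.capture(n); cv2.imwrite(f"pics/{n}0.png",p[:,:,::-1]); np.savez(f"{n}0.npz",p=p,d=d); c=arm.camera_params(n); print(n,c)
E
```

```text
pics
{'t': 0.0, 'joint_pos': array([-1.33548499,  0.41799314, -0.01031271,  1.61418925,  0.00469468,
        1.11070707, -0.0530271 ]), 'qd': array([-9.00752559e-05, -1.36513283e-03,  1.07996009e-03,  7.36972564e-04,
        3.31662812e-04, -8.81909229e-04,  5.01358976e-04]), 'joint_torque': array([-7.20357621e-04, -8.64456224e+01,  6.78863022e-01, -4.34895015e+01,
        1.90399593e-02,  7.21125994e-03,  5.49466819e-07]), 'position': array([170.71161289, 600.85995129, 230.64192887]), 'orientation': array([-4.33433808e-01, -3.11145694e+00,  1.99421523e-03]), 'contact_force': array([ 0.0371581 , -0.14040618, -0.98398729]), 'ft_torque': array([ 0.03145775, -0.02066454,  0.02563847]), 'finger_force': 0.0, 'opening': 85.58357723303239}
top {'K': array([[459.57465463,   0.        , 252.4016518 ],
       [  0.        , 459.57465463, 189.70543713],
       [  0.        ,   0.        ,   1.        ]]), 'R': array([[-0.02215695, -0.99967918, -0.01227189],
       [-0.99491555,  0.0232543 , -0.09799128],
       [ 0.09824522,  0.0100383 , -0.99511161]]), 't': array([-19.49086038, 515.33154087, 990.8505467 ])}
side {'K': array([[428.13367892,   0.        , 257.73632071],
       [  0.        , 428.13367892, 197.07032074],
       [  0.        ,   0.        ,   1.        ]]), 'R': array([[ 0.88469516, -0.46614162,  0.00514437],
       [-0.33467649, -0.64279066, -0.6890659 ],
       [ 0.32450905,  0.60789156, -0.72468043]]), 't': array([-438.89501106,  189.33560381,  922.70093917])}
```

View pics/top0.png

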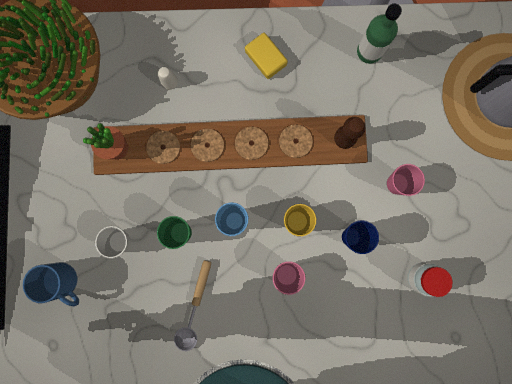

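View pics/side0.png

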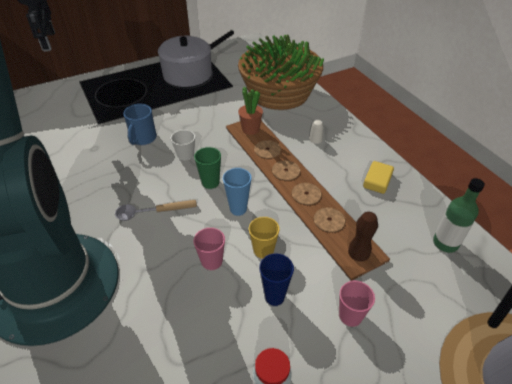

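The top view shows the plant at about (105,143), with coaster centres at (163,147), (207,145), (251,143) and (296,141). The pepper mill is at (350,132). The tumblers are white (111,242), green (174,232), sky (232,219), yellow (300,220) and navy (360,237). The pink decoys are at (289,278) and (406,180), and there is a blue mug at (45,283). The side view agrees with this layout. Next I'll measure the positions from depth.

```bash
cat > h.py <<'E'
import numpy as np
from scipy.optimize import least_squares
from station import arm
H=dict(navy=112,sky=112,green=96,yellow=80,white=64)
PX=dict(navy=(360,237),sky=(232,219),green=(174,232),yellow=(300,220),white=(111,242))
def cloud(n,d):
    c=arm.camera_params(n); v,u=np.mgrid[:384,:512]
    r=np.stack([(u-c['K'][0,2])/c['K'][0,0],(v-c['K'][1,2])/c['K'][1,1],np.ones_like(u)],-1)*d[...,None]
    X=(r-c['t'])@c['R']; X[d<=0]=np.nan; return X
def proj(n,P):
    c=arm.camera_params(n); q=c['K']@(c['R']@np.asarray(P,float)+c['t']); return q[:2]/q[2]
def rim(X,xy,z,rad=32.5,tol=5,win=48):
    m=(np.hypot(X[...,0]-xy[0],X[...,1]-xy[1])<win)&(abs(X[...,2]-z)<tol)
    P=X[m]
    if len(P)<8: return None
    f=least_squares(lambda c:np.hypot(P[:,0]-c[0],P[:,1]-c[1])-rad,xy,loss='soft_l1',f_scale=1.5)
    return f.x.round(1),len(P),np.sqrt(np.mean(f.fun**2)).round(2),np.median(P[:,2]).round(1)
E
python3 - <<'E'
from h import *
X=cloud('top',np.load('top0.npz')['d']); Y=cloud('side',np.load('side0.npz')['d'])
for k,(u,v) in PX.items():
    p=np.nanmedian(X[v-2:v+3,u-2:u+3].reshape(-1,3),0)
    print(k,p.round(),'top',rim(X,p[:2],H[k]),'side',rim(Y,p[:2],H[k]),proj('side',[*p[:2],H[k]]).round())
img=np.load('top0.npz')['p'].astype(int).sum(-1)
for n,(u,v) in zip('1234',[(163,147),(207,145),(251,143),(296,141)]):
    w=img[v-6:v+7,u-6:u+7]; g=np.mgrid[v-6:v+7,u-6:u+7]; m=w<w.min()+60
    vv,uu=g[0][m].mean(),g[1][m].mean(); print(n,uu.round(1),vv.round(1),m.sum(),X[round(vv),round(uu)].round(1))
for n,(u,v) in dict(plant=(115,147),pot=(105,150),mill=(348,133),pinkA=(289,270),pinkB=(406,175)).items(): print(n,X[v,u].round())
m=(X[...,2]>8)&(X[...,2]<22)&(X[...,0]>600)&(X[...,0]<760)&(abs(X[...,1])<400)
for lo,hi in((8,14),(14,20)):
    k=m&(X[...,2]>lo)&(X[...,2]<hi); print(lo,k.sum(),np.nanmedian(X[k],0).round(1))
E
```

```text
navy [ 405. -267.   11.] top (array([ 407.3, -246.8]), 156, np.float64(1.22), np.float64(112.4)) side (array([ 404.3, -247.3]), 163, np.float64(1.17), np.float64(110.8)) [281. 275.]
sky [452.  16.   7.] top (array([448.7,  11.6]), 173, np.float64(1.21), np.float64(112.5)) side (array([445.9,  12.1]), 148, np.float64(1.73), np.float64(110.5)) [238. 176.]
green [426. 146.   7.] top (array([425.2, 131.8]), 182, np.float64(1.16), np.float64(96.5)) side (array([422.1, 132.5]), 123, np.float64(1.36), np.float64(94.5)) [206. 152.]
yellow [ 446. -136.    8.] top (array([ 444.9, -128.2]), 170, np.float64(1.31), np.float64(80.4)) side (array([ 442.1, -128. ]), 164, np.float64(1.31), np.float64(78.6)) [267. 230.]
white [407. 287.   7.] top (array([408.3, 268.4]), 150, np.float64(1.31), np.float64(64.2)) side (array([404.6, 269.6]), 87, np.float64(1.94), np.float64(62.9)) [181. 134.]
1 162.4 146.6 15 [617.  170.4  17.5]
2 206.5 144.7 14 [618.6  70.8  20.2]
3 251.0 142.5 16 [623.2 -30.4  19. ]
4 295.4 140.6 15 [ 623.5 -129.4   16.3]
plant [608. 258.  76.]
pot [602. 279.  77.]
mill [ 616. -228.  121.]
pinkA [ 336. -108.    6.]
pinkB [ 540. -373.   20.]
8 3565 [649.8 -12.8  12.2]
14 3677 [6.302e+02 3.000e-01 1.610e+01]
```

Run:
```python
from h import *
import cv2
def ray(n,uv,z):
    c=arm.camera_params(n); d=c['R'].T@np.linalg.solve(c['K'],[*uv,1]); o=-c['R'].T@c['t']; return (o+d*(z-o[2])/d[2])
def dot(n,img,u,v):
    w=img[v-5:v+6,u-5:u+6]; g=np.mgrid[v-5:v+6,u-5:u+6]; k=np.clip(w.min()+90-w,0,None); return (g[1]*k).sum()/k.sum(),(g[0]*k).sum()/k.sum()
for n,pts in dict(top=[(162,147),(206,145),(251,142),(295,141)],side=None).items():
    img=np.load(n+'0.npz')['p'].astype(int).sum(-1)
    if pts is None: pts=[tuple(proj('side',[x,y,16]).round().astype(int)) for x,y in T]
    T=[]
    for p in pts:
        q=dot(n,img,*p); r=ray(n,q,16); T.append(r[:2]); print(n,p,np.round(q,1),r.round(1))
X=cloud('top',np.load('top0.npz')['d'])
m=(abs(X[...,0]-610)<60)&(abs(X[...,1]-280)<60)&(X[...,2]>30)
P=X[m]; print('plant ext',np.percentile(P,[1,99],axis=0).round())
```

```text
top (162, 147) [162.4 146.7] [618.  169.9  16. ]
top (206, 145) [206.6 144.7] [620.   69.9  16. ]
top (251, 142) [251.  142.6] [622.3 -30.3  16. ]
top (295, 141) [295.4 140.7] [ 624.2 -130.4   16. ]
side (np.int64(268), np.int64(149)) [267.2 148. ] [617.5 172.6  16. ]
side (np.int64(286), np.int64(170)) [285.7 168.9] [619.9  72.9  16. ]
side (np.int64(307), np.int64(193)) [306.1 192.5] [621.1 -28.   16. ]
side (np.int64(330), np.int64(219)) [329.2 218.5] [ 623.9 -128.    16. ]
plant ext [[586. 241.  41.]
 [651. 306. 155.]]
```

>>> arm_command([
  [0,0,0,0,0,0.1437],
  [0,0,0,0,0,0.1437],
  [0,0,0,0,0,0.1437],
  [0,0,0,0,0,0.1437],
  [0,0,0,0,0,0.1437],
  [0,0,0,0,0,0.1437],
  [0,0,0,0,0,0.1437],
  [0,0,0,0,0,0.1437],
  [0,0,0,0,0,0.1437],
  [0,0,0,0,0,0],
], hand=1)

```text
t: 1.1
position: [170.6, 601.1, 230.9]
orientation: [2.223, 2.219, -0.001]
contact_force: [-0.1, 0.3, 0.6]
opening: 85.4
finger_force: 0.0
```

>>> arm_command([
  [-36,17,0,0,0,0],
  [-36,17,0,0,0,0],
  [-36,17,0,0,0,0],
  [-36,17,0,0,0,0],
  [-36,17,0,0,0,0],
  [-36,17,0,0,0,0],
  [-36,17,0,0,0,0],
  [-36,17,0,0,0,0],
  [-36,17,0,0,0,0],
  [-36,17,0,0,0,0],
  [-36,17,0,0,0,0],
  [-36,17,0,0,0,0],
])

```text
t: 2.3
position: [375.5, 167.8, 231.4]
orientation: [2.215, 2.228, 0.001]
contact_force: [0.8, 1.0, -0.9]
opening: 85.1
finger_force: 0.0
```

>>> arm_command([
  [-36,17,0,0,0,0],
  [-36,17,0,0,0,0],
  [-36,17,0,0,0,0],
  [-36,17,0,0,0,0],
  [-13,5,0,0,0,0],
  [0,0,0,0,0,0],
  [0,0,0,0,0,0],
])

```text
t: 3.0
position: [447.9, 12.8, 231.2]
orientation: [-2.218, -2.225, 0.001]
contact_force: [0.3, -0.8, 0.4]
opening: 85.4
finger_force: 0.0
```

>>> arm_command([
  [0,0,30,0,0,0],
  [0,0,40,0,0,0],
  [0,0,40,0,0,0],
  [0,0,10,0,0,0],
  [0,0,0,0,0,0],
  [0,0,0,0,0,0],
])

```text
t: 3.6
position: [448.9, 12.8, 112.7]
orientation: [2.219, 2.223, 0.002]
contact_force: [0.1, 0.1, -0.5]
opening: 85.7
finger_force: 0.0
```

Run:
```python
from station import arm
import cv2
print(arm.sense()['position'])
p,d=arm.capture('side'); cv2.imwrite('pics/s1.png',cv2.resize(p[80:250,150:350,::-1],None,fx=3,fy=3))
```

```text
[448.90007731  12.82361334 112.71003978]
```

View pics/s1.png

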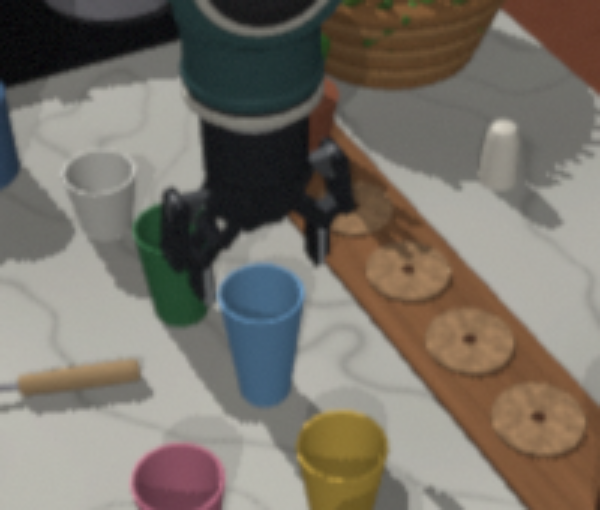

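The side crop shows the open fingers straddling the sky tumbler's rim, with finger tips at about (205,290) and (318,255) and clearance on both sides. I'll lower and grip.

>>> arm_command([
  [0,0,24,0,0,0],
  [0,0,24,0,0,0],
  [0,0,0,0,0,0],
  [0,0,0,0,0,0],
])

```text
t: 4.05
position: [448.8, 12.4, 64.6]
orientation: [2.22, 2.222, 0.001]
contact_force: [-0.2, -0.8, 0.5]
opening: 85.5
finger_force: 0.0
```

>>> arm_command([
  [0,0,0,0,0,0],
  [0,0,0,0,0,0],
  [0,0,0,0,0,0],
  [0,0,0,0,0,0],
  [0,0,0,0,0,0],
  [0,0,0,0,0,0],
  [0,0,0,0,0,0],
  [0,0,0,0,0,0],
], hand=-1)

```text
t: 4.85
position: [449.3, 12.7, 65.3]
orientation: [2.22, 2.222, 0.004]
contact_force: [-7.9, 0.9, 33.5]
opening: 65.2
finger_force: 55.4
```

>>> arm_command([
  [0,0,-10,0,0,0],
  [0,0,-30,0,0,0],
  [0,0,-40,0,0,0],
  [0,0,-20,0,0,0],
  [0,0,0,0,0,0],
  [0,0,0,0,0,0],
])

```text
t: 5.45
position: [448.2, 12.8, 163.7]
orientation: [2.22, 2.223, 0.002]
contact_force: [-0.7, -0.4, -1.0]
opening: 64.7
finger_force: 66.5
```

Run:
```python
from h import *
import cv2
s=arm.sense();print(s['position'],s['contact_force'])
p,d=arm.capture('side'); cv2.imwrite('pics/s2.png',cv2.resize(p[40:250,130:370,::-1],None,fx=2.5,fy=2.5))
```

```text
[448.24974073  12.7538182  163.73903935] [-0.72098953 -0.35366364 -1.01903134]
```

View pics/s2.png

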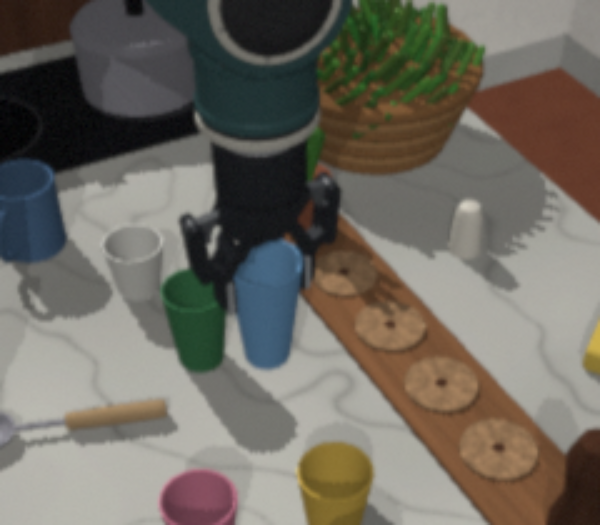

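Run:
```python
from h import *
for n in('side','top'):
    p,d=arm.capture(n); X=cloud(n,d); s=arm.sense()['position']
    hsv=p.astype(int); blue=(hsv[...,2]>hsv[...,0]+50)
    m=blue&(np.hypot(X[...,0]-s[0],X[...,1]-s[1])<60)&(X[...,2]>80)
    P=X[m]; print(n,m.sum(),P.min(0).round(),P.max(0).round() if len(P) else '')
    for z0 in range(100,220,10):
        Q=P[abs(P[:,2]-z0)<5]
        if len(Q)>8:
            r=lambda c:np.hypot(Q[:,0]-c[0],Q[:,1]-c[1])-c[2]
            f=least_squares(r,[s[0],s[1],30],loss='soft_l1',bounds=([0,-900,15],[900,900,40])); print(z0,len(Q),f.x.round(1))
```

```text
side 807 [416. -23. 105.] [480.  44. 212.]
110 31 [445.9  13.2  22.6]
120 30 [445.4  13.   23. ]
130 39 [445.8  12.4  24.4]
140 46 [444.2  10.5  22.8]
150 43 [445.3  12.4  26.3]
160 59 [445.8  12.1  27.1]
170 102 [444.7  11.9  27.9]
180 126 [445.1  11.8  29. ]
190 122 [444.9  11.8  30. ]
200 117 [445.   11.9  31. ]
210 90 [445.4  11.6  31.7]Traceback (most recent call last):
  File "<stdin>", line 6, in <module>
    return umr_minimum(a, axis, None, out, keepdims, initial, where)
ValueError: zero-size array to reduction operation minimum which has no identity
```

>>> arm_command([
  [10,10,0,0,0,0],
  [25,27,0,0,0,0],
  [30,32,0,0,0,0],
  [30,32,0,0,0,0],
  [30,32,0,0,0,0],
  [23,25,0,0,0,0],
  [10,12,0,0,0,0],
  [0,0,0,0,0,0],
  [0,0,0,0,0,0],
  [0,0,0,0,0,0],
])

```text
t: 6.6
position: [617.7, 170.0, 162.9]
orientation: [-2.221, -2.221, 0.001]
contact_force: [-0.5, 0.4, -1.9]
opening: 65.0
finger_force: 66.5
```

>>> arm_command([
  [0,0,20,0,0,0],
  [0,0,30,0,0,0],
  [0,0,20,0,0,0],
  [0,0,7,0,0,0],
  [0,0,0,0,0,0],
  [0,0,0,0,0,0],
])

```text
t: 7.2
position: [618.6, 170.4, 87.4]
orientation: [2.221, 2.221, 0.002]
contact_force: [-0.5, 0.4, -0.4]
opening: 65.1
finger_force: 66.5
```

>>> arm_command([
  [0,0,3,0,0,0],
  [0,0,2,0,0,0],
  [0,0,1,0,0,0],
  [0,0,0,0,0,0],
  [0,0,0,0,0,0],
])

```text
t: 7.7
position: [618.5, 170.8, 81.6]
orientation: [2.22, 2.222, 0.002]
contact_force: [-4.3, -1.0, 13.8]
opening: 65.0
finger_force: 66.1
```

Run:
```python
from h import *
import cv2
s=arm.sense();print(s['position'],s['contact_force'])
p,d=arm.capture('side'); cv2.imwrite('pics/s3.png',cv2.resize(p[50:250,190:390,::-1],None,fx=3,fy=3))
```

```text
[618.53194813 170.77751678  81.58710289] [-4.29014347 -0.97583424 13.75015326]
```

View pics/s3.png

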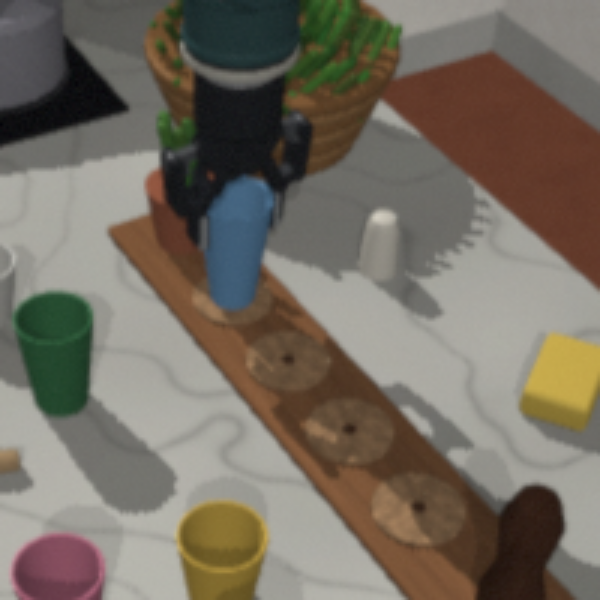

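The crop shows the sky tumbler standing on the plant-side coaster, with its foot at about (232,300), centred on the cork. A 14 N contact confirms it is seated. I'll release and back off.

>>> arm_command([
  [0,0,0,0,0,0],
  [0,0,0,0,0,0],
  [0,0,0,0,0,0],
  [0,0,0,0,0,0],
  [0,0,0,0,0,0],
  [0,0,-20,0,0,0],
  [0,0,-40,0,0,0],
  [0,0,-45,0,0,0],
  [0,0,-45,0,0,0],
  [0,0,-10,0,0,0],
], hand=1)

```text
t: 8.75
position: [619.8, 170.4, 245.4]
orientation: [2.219, 2.22, 0.009]
contact_force: [-0.1, 0.2, 0.3]
opening: 85.6
finger_force: 0.0
```

>>> arm_command([
  [-20,-10,0,0,0,0],
  [-40,-20,0,0,0,0],
  [-43,-22,0,0,0,0],
  [-43,-22,0,0,0,0],
  [-43,-22,0,0,0,0],
  [-43,-22,0,0,0,0],
  [-43,-22,0,0,0,0],
  [-43,-22,0,0,0,0],
  [-43,-22,0,0,0,0],
  [-43,-22,0,0,0,0],
  [-14,-7,0,0,0,0],
  [0,0,0,0,0,0],
])

```text
t: 9.95
position: [403.9, -249.7, 240.3]
orientation: [2.225, 2.217, -0.0]
contact_force: [1.4, 0.4, 0.2]
opening: 85.1
finger_force: 0.0
```

Run:
```python
from h import *
print(arm.sense()['position'])
for n in('top','side'):
    p,d=arm.capture(n); X=cloud(n,d); np.savez(n+'1.npz',p=p,d=d)
    print(n,'sky',rim(X,(618,170),128),'navy',rim(X,(406,-247),112,win=42))
```

```text
[ 403.93669594 -249.73878493  240.28062219]
top sky (array([617.9, 169. ]), 188, np.float64(1.16), np.float64(128.0)) navy (array([ 407.2, -247.3]), 188, np.float64(1.21), np.float64(112.3))
side sky None navy (array([ 404.6, -247.5]), 216, np.float64(1.3), np.float64(110.8))
```

>>> arm_command([
  [3.2,3.2,0,0,0,0],
  [0,0,30,0,0,0],
  [0,0,40,0,0,0],
  [0,0,40,0,0,0],
  [0,0,20,0,0,0],
  [0,0,20,0,0,0],
  [0,0,18,0,0,0],
  [0,0,0,0,0,0],
  [0,0,0,0,0,0],
])

```text
t: 10.95
position: [409.0, -243.9, 72.5]
orientation: [-2.219, -2.223, 0.001]
contact_force: [-1.2, -0.4, 0.8]
opening: 85.4
finger_force: 0.0
```

>>> arm_command([
  [0,0,0,0,0,0],
  [0,0,0,0,0,0],
  [0,0,0,0,0,0],
  [0,0,0,0,0,0],
  [0,0,0,0,0,0],
  [0,0,0,0,0,0],
  [0,0,0,0,0,0],
  [0,0,0,0,0,0],
], hand=-1)

```text
t: 11.75
position: [409.4, -245.0, 73.9]
orientation: [2.219, 2.221, 0.002]
contact_force: [-4.5, 2.3, 21.3]
opening: 66.3
finger_force: 60.8
```

>>> arm_command([
  [0,0,-10,0,0,0],
  [0,0,-30,0,0,0],
  [0,0,-40,0,0,0],
  [0,0,-45,0,0,0],
  [0,0,-25,0,0,0],
  [0,0,0,0,0,0],
  [0,0,0,0,0,0],
])

```text
t: 12.45
position: [408.7, -244.0, 222.7]
orientation: [2.219, 2.223, 0.002]
contact_force: [-0.4, 0.0, -2.1]
opening: 66.0
finger_force: 67.5
```

Run:
```python
from h import *
import cv2
s=arm.sense();print(s['position'],s['contact_force'])
p,d=arm.capture('side'); cv2.imwrite('pics/s4.png',cv2.resize(p[100:330,170:400,::-1],None,fx=2.5,fy=2.5))
X=cloud('side',d); q=p.astype(int); P=X[(q[...,2]>q[...,0]+30)&(np.hypot(X[...,0]-s['position'][0],X[...,1]-s['position'][1])<60)&(X[...,2]>80)]
for z0 in range(100,260,15):
    Q=P[abs(P[:,2]-z0)<7]
    if len(Q)>8: print(z0,len(Q),least_squares(lambda c:np.hypot(Q[:,0]-c[0],Q[:,1]-c[1])-c[2],[*s['position'][:2],30],loss='soft_l1').x.round(1))
print(P[:,2].min(),P[:,2].max())
```

```text
[ 408.74606629 -243.99197653  222.67833196] [-0.41649342  0.03109038 -2.14047227]
160 51 [ 405.7 -245.5   23. ]
175 78 [ 405.2 -246.7   23.3]
190 92 [ 405.3 -246.9   24.8]
205 202 [ 405.5 -247.5   26. ]
220 270 [ 405.7 -247.6   27.5]
235 280 [ 405.8 -247.6   29.3]
250 277 [ 406.2 -247.7   30.9]
155.0345205052644 296.773685663911
```

View pics/s4.png

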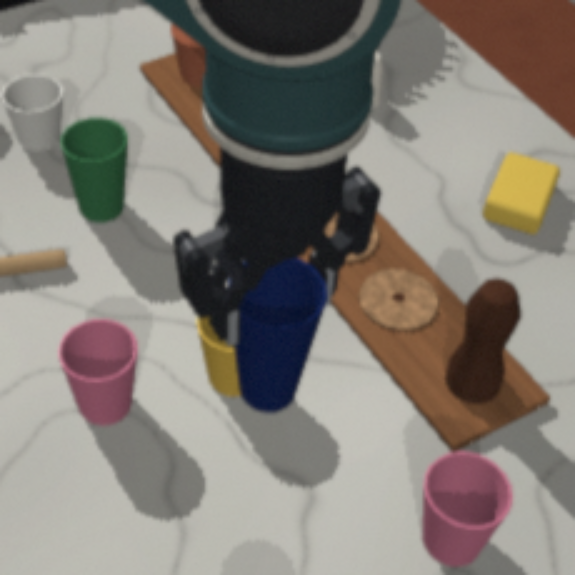

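The crop shows the navy tumbler lifted clear, held upright at its rim, with its foot at about (268,400). I'll carry it over the sky tumbler.

>>> arm_command([
  [10,5,-15,0,0,0],
  [30,15,0,0,0,0],
  [38,19,0,0,0,0],
  [38,19,0,0,0,0],
  [38,19,0,0,0,0],
  [38,19,0,0,0,0],
  [38,19,0,0,0,0],
  [38,19,0,0,0,0],
  [38,19,0,0,0,0],
  [38,19,0,0,0,0],
  [38,19,0,0,0,0],
  [25,14,0,0,0,0],
])

```text
t: 13.7
position: [613.3, 165.7, 235.1]
orientation: [-2.217, -2.223, 0.004]
contact_force: [-0.5, -0.1, -0.9]
opening: 65.8
finger_force: 67.6
```

>>> arm_command([
  [10,5,0,0,0,0],
  [0,0,0,0,0,0],
  [0,0,0,0,0,0],
  [0,0,0,0,0,0],
])

```text
t: 14.1
position: [618.0, 171.0, 237.3]
orientation: [-2.223, -2.22, 0.001]
contact_force: [0.6, 0.0, -2.4]
opening: 65.4
finger_force: 67.7
```

Run:
```python
from h import *
import cv2
s=arm.sense();print(s['position'],s['contact_force'])
p,d=arm.capture('side'); cv2.imwrite('pics/s5.png',cv2.resize(p[30:180,190:340,::-1],None,fx=4,fy=4))
X=cloud('side',d); q=p.astype(int); P=X[(q[...,2]>q[...,0]+30)&(np.hypot(X[...,0]-s['position'][0],X[...,1]-s['position'][1])<60)&(X[...,2]>15)]
for z0 in range(30,290,15):
    Q=P[abs(P[:,2]-z0)<7]
    if len(Q)>8: print(z0,len(Q),least_squares(lambda c:np.hypot(Q[:,0]-c[0],Q[:,1]-c[1])-c[2],[*s['position'][:2],30],loss='soft_l1').x.round(1))
```

```text
[617.95850753 171.02607658 237.25941133] [ 0.59903272  0.01368216 -2.40299833]
30 43 [615.4 170.   21.3]
45 55 [614.3 169.7  22.7]
60 55 [615.9 171.7  26.2]
75 68 [616.5 172.4  29.1]
90 112 [615.2 170.3  28.2]
105 166 [614.7 169.7  29.7]
120 202 [614.5 169.8  31.3]
135 19 [615.1 169.5  31.7]
165 23 [611.9 169.   21. ]
180 65 [612.7 166.7  21. ]
195 65 [613.7 167.6  23.2]
210 83 [614.8 169.2  26.7]
225 85 [614.5 168.1  27.5]
240 111 [614.7 167.8  28.7]
255 205 [614.8 167.4  30.1]
270 213 [615.4 167.5  31.6]
```

View pics/s5.png

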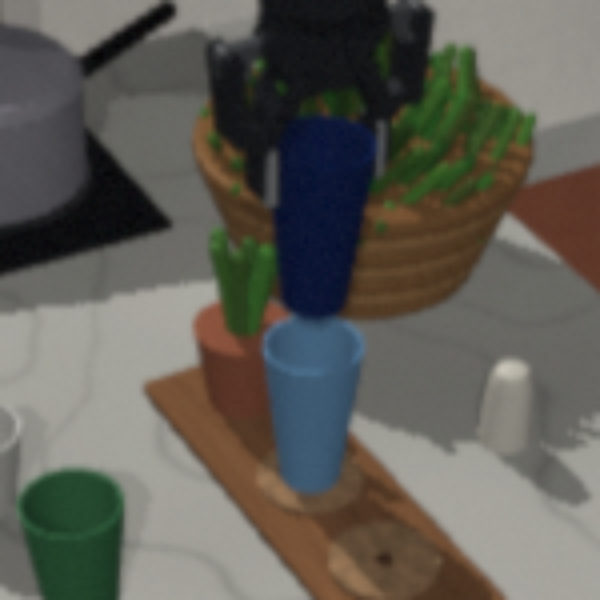

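The crop shows navy directly above sky's open mouth at (314,345), a millimetre or two off in y. I'll trim that and lower.

>>> arm_command([
  [1.6,0,15,0,0,0],
  [0,0,25,0,0,0],
  [0,0,25,0,0,0],
  [0,0,18,0,0,0],
  [0,0,8,0,0,0],
  [0,0,0,0,0,0],
  [0,0,0,0,0,0],
])

```text
t: 14.85
position: [618.5, 174.1, 146.8]
orientation: [2.221, 2.222, 0.001]
contact_force: [0.7, -0.2, -0.7]
opening: 65.9
finger_force: 67.7
```

>>> arm_command([
  [0,0,3,0,0,0],
  [0,0,3,0,0,0],
  [0,0,0,0,0,0],
  [0,0,0,0,0,0],
])

```text
t: 15.25
position: [618.3, 174.3, 140.4]
orientation: [2.221, 2.222, 0.0]
contact_force: [1.1, -0.0, -2.2]
opening: 66.1
finger_force: 67.6
```

>>> arm_command([
  [0,0,2,0,0,0],
  [0,0,2,0,0,0],
  [0,0,1,0,0,0],
  [0,0,0,0,0,0],
  [0,0,0,0,0,0],
])

```text
t: 15.75
position: [618.9, 174.3, 135.9]
orientation: [2.22, 2.221, 0.002]
contact_force: [1.0, -0.3, 6.0]
opening: 66.0
finger_force: 68.1
```

>>> arm_command([
  [0,0,1,0,0,0],
  [0,0,1,0,0,0],
  [0,0,0,0,0,0],
  [0,0,0,0,0,0],
])

```text
t: 16.15
position: [619.4, 174.4, 134.9]
orientation: [2.22, 2.221, 0.004]
contact_force: [-1.1, 0.1, 18.9]
opening: 65.8
finger_force: 68.8
```

>>> arm_command([
  [0,0,0.5,0,0,0],
  [0,0,0,0,0,0],
  [0,0,0,0,0,0],
])

```text
t: 16.45
position: [619.5, 174.4, 134.8]
orientation: [2.22, 2.221, 0.005]
contact_force: [-2.5, -1.0, 22.4]
opening: 65.8
finger_force: 69.1
```

>>> arm_command([
  [0,0,0,0,0,0],
  [0,0,0,0,0,0],
  [0,0,0,0,0,0],
  [0,0,0,0,0,0],
  [0,0,0,0,0,0],
  [0,0,-15,0,0,0],
  [0,0,-35,0,0,0],
  [0,0,-45,0,0,0],
  [0,0,-20,0,0,0],
], hand=1)

```text
t: 17.35
position: [619.4, 174.0, 252.8]
orientation: [2.22, 2.22, 0.006]
contact_force: [0.9, -0.4, 0.2]
opening: 85.1
finger_force: 0.0
```

>>> arm_command([
  [-5,-20,0,0,0,0],
  [-5,-35,0,0,0,0],
  [-6,-35,0,0,0,0],
  [-6,-35,0,0,0,0],
  [-6,-35,0,0,0,0],
  [-6,-25,0,0,0,0],
  [-6,-8,0,0,0,0],
  [0,0,0,0,0,0],
  [0,0,0,0,0,0],
])

```text
t: 18.25
position: [426.2, 134.4, 248.5]
orientation: [2.221, 2.222, 0.002]
contact_force: [0.4, 0.5, -0.3]
opening: 85.6
finger_force: 0.0
```

Run:
```python
from h import *
import cv2
s=arm.sense();print(s['position'])
for n in('top','side'):
    p,d=arm.capture(n); X=cloud(n,d)
    for z in (128,173): print(n,z,rim(X,(618,170),z))
    m=(np.hypot(X[...,0]-618,X[...,1]-170)<40)
    print(np.nanmax(X[...,2][m]).round(1))
cv2.imwrite('pics/s6.png',cv2.resize(p[30:180,170:320,::-1],None,fx=4,fy=4))
```

```text
[426.19880634 134.36749653 248.46447597]
top 128 (array([616.1, 168. ]), 171, np.float64(4.17), np.float64(128.3))
top 173 (array([617.4, 169.2]), 225, np.float64(1.2), np.float64(173.0))
177.7
side 128 (array([615. , 173.1]), 112, np.float64(2.77), np.float64(127.4))
side 173 (array([614.2, 170.4]), 120, np.float64(1.69), np.float64(171.4))
174.9
```

View pics/s6.png

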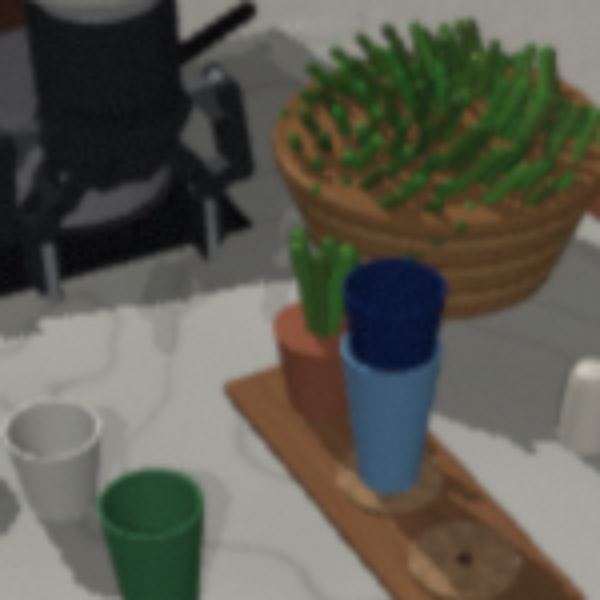

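The crop shows navy fully nested in sky on the plant coaster, upright at (395,380). The rim measures 173 mm, as it must, and is centred within 1 mm. Green is next.

>>> arm_command([
  [-1.5,-1,20,0,0,0],
  [0,0,40,0,0,0],
  [0,0,45,0,0,0],
  [0,0,35,0,0,0],
  [0,0,20,0,0,0],
  [0,0,20,0,0,0],
  [0,0,20,0,0,0],
  [0,0,0,0,0,0],
  [0,0,0,0,0,0],
])

```text
t: 19.25
position: [424.8, 132.2, 47.8]
orientation: [2.221, 2.221, -0.002]
contact_force: [0.3, -0.3, 0.4]
opening: 85.3
finger_force: 0.0
```

>>> arm_command([
  [0,0,0,0,0,0],
  [0,0,0,0,0,0],
  [0,0,0,0,0,0],
  [0,0,0,0,0,0],
  [0,0,0,0,0,0],
  [0,0,0,0,0,0],
  [0,0,0,0,0,0],
  [0,0,0,0,0,0],
], hand=-1)

```text
t: 20.05
position: [425.2, 133.1, 49.3]
orientation: [2.22, 2.222, 0.004]
contact_force: [-5.1, -1.8, 22.3]
opening: 65.9
finger_force: 58.6
```

>>> arm_command([
  [0,0,-10,0,0,0],
  [0,0,-30,0,0,0],
  [0,0,-30,0,0,0],
  [0,0,-20,0,0,0],
  [0,0,-10,0,0,0],
  [0,0,0,0,0,0],
  [0,0,0,0,0,0],
  [0,0,0,0,0,0],
])

```text
t: 20.85
position: [423.9, 132.5, 147.0]
orientation: [-2.221, -2.222, 0.002]
contact_force: [0.9, -0.0, -1.0]
opening: 65.1
finger_force: 66.4
```

```bash
cat >> h.py <<'E'
def inhand(mask,lo,hi):
    s=arm.sense()['position']; p,d=arm.capture('side'); X=cloud('side',d); q=p.astype(int)
    P=X[mask(q)&(np.hypot(X[...,0]-s[0],X[...,1]-s[1])<55)&(X[...,2]>lo)]; print(s.round(1))
    for z0 in range(lo,hi,15):
        Q=P[abs(P[:,2]-z0)<7]
        if len(Q)>8: print(z0,len(Q),least_squares(lambda c:np.hypot(Q[:,0]-c[0],Q[:,1]-c[1])-c[2],[*s[:2],30],loss='soft_l1').x.round(1))
E
python3 -c "
from h import *
inhand(lambda q:(q[...,1]>q[...,0]+25)&(q[...,1]>q[...,2]+15),80,220)"
```

```text
[423.9 132.5 147. ]
110 63 [420.6 130.8  23.2]
125 73 [421.7 132.5  26.3]
140 83 [422.  133.2  28.3]
155 146 [420.8 132.3  28.6]
170 196 [421.2 131.6  30. ]
185 204 [421.3 131.7  31.4]
200 26 [421.8 131.5  31.6]
```

>>> arm_command([
  [-6,15,0,0,0,0],
  [-10,30,0,0,0,0],
  [-12,35,0,0,0,0],
  [-12,35,0,0,0,0],
  [-10,35,0,0,0,0],
  [-7,30,0,0,0,0],
  [-4,16.5,0,0,0,0],
  [0,0,0,0,0,0],
  [0,0,0,0,0,0],
  [0,0,0,0,0,0],
])

```text
t: 21.9
position: [620.1, 72.0, 147.3]
orientation: [-2.22, -2.222, 0.001]
contact_force: [0.2, 0.2, -1.0]
opening: 65.9
finger_force: 66.5
```

>>> arm_command([
  [0,0,20,0,0,0],
  [0,0,30,0,0,0],
  [0,0,20,0,0,0],
  [0,0,8,0,0,0],
  [0,0,0,0,0,0],
  [0,0,0,0,0,0],
  [0,0,0,0,0,0],
])

```text
t: 22.6
position: [621.4, 71.9, 71.0]
orientation: [2.22, 2.222, 0.002]
contact_force: [0.1, -0.3, -0.3]
opening: 65.4
finger_force: 66.5
```

>>> arm_command([
  [0,0,3,0,0,0],
  [0,0,2,0,0,0],
  [0,0,1,0,0,0],
  [0,0,0,0,0,0],
  [0,0,0,0,0,0],
])

```text
t: 23.1
position: [621.3, 71.9, 65.4]
orientation: [-2.221, -2.222, -0.002]
contact_force: [-9.3, 1.0, 25.3]
opening: 65.4
finger_force: 66.0
```

>>> arm_command([
  [0,0,0,0,0,0],
  [0,0,0,0,0,0],
  [0,0,0,0,0,0],
  [0,0,0,0,0,0],
  [0,0,0,0,0,0],
  [0,0,-20,0,0,0],
  [0,0,-40,0,0,0],
  [0,0,-45,0,0,0],
  [0,0,-25,0,0,0],
], hand=1)

```text
t: 24.0
position: [621.7, 71.5, 197.1]
orientation: [2.22, 2.22, 0.004]
contact_force: [0.8, -0.1, -0.5]
opening: 85.6
finger_force: 0.0
```

>>> arm_command([
  [-19,-16,0,0,0,0],
  [-35,-32,0,0,0,0],
  [-35,-32,0,0,0,0],
  [-35,-32,0,0,0,0],
  [-35,-32,0,0,0,0],
  [-25,-22,0,0,0,0],
  [-15,-10,0,0,0,0],
  [0,0,0,0,0,0],
  [0,0,0,0,0,0],
  [0,0,0,0,0,0],
])

```text
t: 25.0
position: [445.8, -126.5, 193.8]
orientation: [2.219, 2.224, -0.0]
contact_force: [0.0, 0.3, -0.9]
opening: 85.7
finger_force: 0.0
```

Run:
```python
from h import *
print(arm.sense()['position'])
p,d=arm.capture('top'); X=cloud('top',d)
print('green',rim(X,(620,70),112),'pair',rim(X,(618,170),173),'white',rim(X,(408,268),64))
```

```text
[ 445.76143138 -126.52000068  193.77758757]
green (array([620.6,  70.9]), 185, np.float64(1.23), np.float64(112.4)) pair (array([617.4, 169.2]), 214, np.float64(1.17), np.float64(173.2)) white (array([408.1, 268.6]), 176, np.float64(1.31), np.float64(64.3))
```

>>> arm_command([
  [-0.7,-0.5,20,0,0,0],
  [0,0,40,0,0,0],
  [0,0,40,0,0,0],
  [0,0,25,0,0,0],
  [0,0,20,0,0,0],
  [0,0,17,0,0,0],
  [0,0,0,0,0,0],
  [0,0,0,0,0,0],
])

```text
t: 25.85
position: [444.7, -128.0, 32.0]
orientation: [-2.22, -2.223, 0.001]
contact_force: [0.1, 0.5, -0.3]
opening: 85.9
finger_force: 0.0
```

>>> arm_command([
  [0,0,0,0,0,0],
  [0,0,0,0,0,0],
  [0,0,0,0,0,0],
  [0,0,0,0,0,0],
  [0,0,0,0,0,0],
  [0,0,0,0,0,0],
  [0,0,0,0,0,0],
  [0,0,0,0,0,0],
], hand=-1)

```text
t: 26.65
position: [445.3, -128.0, 33.3]
orientation: [2.22, 2.222, 0.003]
contact_force: [-7.7, 1.6, 24.4]
opening: 65.5
finger_force: 57.5
```

>>> arm_command([
  [0,0,-10,0,0,0],
  [0,0,-30,0,0,0],
  [0,0,-30,0,0,0],
  [0,0,-20,0,0,0],
  [0,0,-10,0,0,0],
  [0,0,0,0,0,0],
  [0,0,0,0,0,0],
  [0,0,0,0,0,0],
])

```text
t: 27.45
position: [444.0, -127.9, 131.0]
orientation: [-2.22, -2.222, 0.002]
contact_force: [0.4, -0.1, -1.7]
opening: 65.4
finger_force: 66.2
```

```bash
python3 -c "
from h import *
inhand(lambda q:(q[...,0]>q[...,2]+50)&(q[...,1]>q[...,2]+40),80,220)"
```

```text
[ 444.  -127.9  131. ]
110 69 [ 441.6 -127.1   25.3]
125 141 [ 441.2 -128.3   26. ]
140 199 [ 441.6 -128.6   27.6]
155 194 [ 441.3 -128.2   29.5]
170 189 [ 441.7 -128.6   31. ]
185 16 [ 441.7 -128.1   32.2]
```

>>> arm_command([
  [7,13,0,0,0,0],
  [17,30,0,0,0,0],
  [19,34,0,0,0,0],
  [19,34,0,0,0,0],
  [17,31,0,0,0,0],
  [13,24,0,0,0,0],
  [6.2,12,0,0,0,0],
  [0,0,0,0,0,0],
  [0,0,0,0,0,0],
  [0,0,0,0,0,0],
])

```text
t: 28.5
position: [621.8, -30.3, 131.6]
orientation: [-2.221, -2.221, 0.001]
contact_force: [-0.7, 0.0, -0.3]
opening: 65.3
finger_force: 66.2
```

>>> arm_command([
  [0,0,20,0,0,0],
  [0,0,30,0,0,0],
  [0,0,20,0,0,0],
  [0,0,8,0,0,0],
  [0,0,3,0,0,0],
  [0,0,1,0,0,0],
  [0,0,0,0,0,0],
  [0,0,0,0,0,0],
])

```text
t: 29.3
position: [622.8, -29.7, 50.7]
orientation: [2.22, 2.222, 0.001]
contact_force: [-0.6, 0.2, -0.5]
opening: 65.3
finger_force: 66.2
```

>>> arm_command([
  [0,0,1,0,0,0],
  [0,0,1,0,0,0],
  [0,0,0,0,0,0],
  [0,0,0,0,0,0],
])

```text
t: 29.7
position: [622.9, -29.8, 49.5]
orientation: [2.22, 2.222, 0.002]
contact_force: [-8.7, 1.9, 23.6]
opening: 65.2
finger_force: 65.5
```

>>> arm_command([
  [0,0,0,0,0,0],
  [0,0,0,0,0,0],
  [0,0,0,0,0,0],
  [0,0,0,0,0,0],
  [0,0,0,0,0,0],
  [0,0,-20,0,0,0],
  [0,0,-40,0,0,0],
  [0,0,-45,0,0,0],
  [0,0,-40,0,0,0],
  [0,0,-20,0,0,0],
], hand=1)

```text
t: 30.7
position: [623.3, -30.1, 216.3]
orientation: [2.219, 2.22, 0.004]
contact_force: [0.2, -0.4, -0.9]
opening: 85.4
finger_force: 0.0
```

>>> arm_command([
  [17,-12,0,0,0,0],
  [30,-22,0,0,0,0],
  [37,-27,0,0,0,0],
  [37,-27,0,0,0,0],
  [37,-27,0,0,0,0],
  [37,-26,0,0,0,0],
  [37,-26,0,0,0,0],
  [30,-22,0,0,0,0],
  [24,-17,0,0,0,0],
  [13,-8.5,0,0,0,0],
  [0,0,0,0,0,0],
  [0,0,0,0,0,0],
])

```text
t: 31.9
position: [407.9, 268.9, 212.8]
orientation: [2.22, 2.222, 0.0]
contact_force: [1.1, 0.5, 0.1]
opening: 85.4
finger_force: 0.0
```

Run:
```python
from h import *
s=arm.sense();print(s['position'],s['joint_pos'].round(2))
p,d=arm.capture('top'); X=cloud('top',d)
print('yellow',rim(X,(622,-30),96),'green',rim(X,(620,70),112),'pair',rim(X,(618,170),173))
```

```text
[407.88767416 268.85198024 212.84440858] [-1.33  0.25  0.79  1.99 -0.21  0.99 -0.44]
yellow (array([622. , -30.5]), 175, np.float64(1.34), np.float64(96.2)) green (array([620.7,  70.7]), 180, np.float64(1.2), np.float64(111.8)) pair (array([617.5, 169.2]), 215, np.float64(1.25), np.float64(173.0))
```

>>> arm_command([
  [0.7,0.3,20,0,0,0],
  [0,0,40,0,0,0],
  [0,0,45,0,0,0],
  [0,0,35,0,0,0],
  [0,0,25,0,0,0],
  [0,0,15,0,0,0],
  [0,0,12,0,0,0],
  [0,0,0,0,0,0],
  [0,0,0,0,0,0],
])

```text
t: 32.85
position: [408.6, 269.9, 21.5]
orientation: [2.221, 2.222, 0.001]
contact_force: [1.1, 0.1, 0.0]
opening: 85.4
finger_force: 0.0
```

>>> arm_command([
  [0,0,0,0,0,0],
  [0,0,0,0,0,0],
  [0,0,0,0,0,0],
  [0,0,0,0,0,0],
  [0,0,0,0,0,0],
  [0,0,0,0,0,0],
  [0,0,0,0,0,0],
  [0,0,0,0,0,0],
], hand=-1)

```text
t: 33.65
position: [408.5, 270.5, 22.3]
orientation: [-2.22, -2.222, -0.003]
contact_force: [-6.1, -2.3, 24.3]
opening: 64.8
finger_force: 59.7
```

>>> arm_command([
  [0,0,-10,0,0,0],
  [0,0,-30,0,0,0],
  [0,0,-40,0,0,0],
  [0,0,-40,0,0,0],
  [0,0,-40,0,0,0],
  [0,0,-15,0,0,0],
  [0,0,0,0,0,0],
  [0,0,0,0,0,0],
  [0,0,0,0,0,0],
])

```text
t: 34.55
position: [407.5, 269.6, 195.0]
orientation: [2.221, 2.222, -0.002]
contact_force: [0.0, -0.5, -1.1]
opening: 64.9
finger_force: 66.6
```

```bash
python3 -c "
from h import *
inhand(lambda q:(q.min(-1)>110),165,260)"
```

```text
[407.5 269.6 195. ]
180 25 [399.9 263.9  17.6]
195 41 [399.4 261.6  17.3]
210 116 [404.5 269.1  28.4]
225 119 [404.5 268.8  30.3]
240 56 [405.1 269.   32.1]
```

>>> arm_command([
  [-19,10,0,0,0,0],
  [-34,19,0,0,0,0],
  [-38,21,0,0,0,0],
  [-38,21,0,0,0,0],
  [-38,21,0,0,0,0],
  [-38,21,0,0,0,0],
  [-38,21,0,0,0,0],
  [-38,20,0,0,0,0],
  [-38,20,0,0,0,0],
  [-38,20,0,0,0,0],
  [-27,15,0,0,0,0],
  [-15,8,0,0,0,0],
])

```text
t: 35.8
position: [625.3, -132.3, 194.4]
orientation: [-2.224, -2.219, 0.004]
contact_force: [-0.6, 0.3, -0.4]
opening: 64.4
finger_force: 66.6
```

>>> arm_command([
  [0,0,0,0,0,0],
  [0,0,0,0,0,0],
  [0,0,20,0,0,0],
  [0,0,40,0,0,0],
  [0,0,40,0,0,0],
  [0,0,25,0,0,0],
  [0,0,15,0,0,0],
  [0,0,10,0,0,0],
  [0,0,0,0,0,0],
  [0,0,0,0,0,0],
  [0,0,0,0,0,0],
])

```text
t: 36.9
position: [626.0, -129.1, 47.1]
orientation: [2.22, 2.221, 0.002]
contact_force: [-1.2, 0.1, -0.9]
opening: 64.6
finger_force: 66.6
```

>>> arm_command([
  [0,-1.3,3,0,0,0],
  [0,0,3,0,0,0],
  [0,0,1.5,0,0,0],
  [0,0,1,0,0,0],
  [0,0,0,0,0,0],
  [0,0,0,0,0,0],
])

```text
t: 37.5
position: [624.1, -129.3, 38.5]
orientation: [2.221, 2.222, 0.001]
contact_force: [-8.9, 2.6, 21.2]
opening: 64.2
finger_force: 67.6
```

>>> arm_command([
  [0,0,0,0,0,0],
  [0,0,0,0,0,0],
  [0,0,0,0,0,0],
  [0,0,0,0,0,0],
  [0,0,0,0,0,0],
  [0,0,-20,0,0,0],
  [0,0,-40,0,0,0],
  [0,0,-45,0,0,0],
  [0,0,-45,0,0,0],
  [0,0,-45,0,0,0],
  [0,0,-20,0,0,0],
], hand=1)

```text
t: 38.6
position: [624.8, -129.6, 256.5]
orientation: [2.219, 2.22, 0.004]
contact_force: [-0.0, 0.4, -0.3]
opening: 85.5
finger_force: 0.0
```

>>> arm_command([
  [0,-20,0,0,0,0],
  [0,-40,0,0,0,0],
  [0,-45,0,0,0,0],
  [0,-45,0,0,0,0],
  [0,-40,0,0,0,0],
  [0,-20,0,0,0,0],
  [0,0,0,0,0,0],
  [0,0,0,0,0,0],
])

```text
t: 39.4
position: [414.4, -128.8, 252.7]
orientation: [2.22, 2.223, 0.003]
contact_force: [0.2, 0.2, -0.1]
opening: 85.5
finger_force: 0.0
```

Run:
```python
from h import *
import cv2
print(arm.sense()['position'])
p,d=arm.capture('top'); X=cloud('top',d)
print('white',rim(X,(624,-130),80),'yellow',rim(X,(622,-30),96),'green',rim(X,(620,70),112),'pair',rim(X,(618,170),173))
m=(abs(X[...,0]-610)<60)&(abs(X[...,1]-280)<60)&(X[...,2]>30)
print('plant',np.percentile(X[m],[1,99],axis=0).round())
q,_=arm.capture('side'); cv2.imwrite('pics/end.png',np.hstack([p[60:220,60:400],np.zeros((160,10,3),np.uint8),q[70:230,200:400]])[:,:,::-1])
```

```text
[ 414.35356264 -128.80836579  252.69173715]
white (array([ 623.2, -129.8]), 173, np.float64(1.32), np.float64(80.1)) yellow (array([622.1, -30.5]), 168, np.float64(1.28), np.float64(96.3)) green (array([620.8,  70.8]), 187, np.float64(1.23), np.float64(112.2)) pair (array([617.4, 169.3]), 217, np.float64(1.21), np.float64(172.9))
plant [[586. 241.  39.]
 [651. 306. 155.]]
```

View pics/end.png

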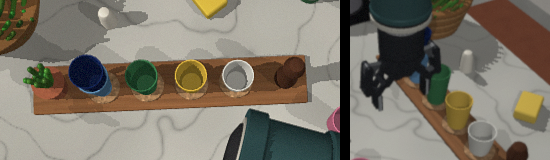

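The picture shows the row from the plant outward: the nested blue pair (87,72), green (141,78), yellow (191,76) and white (237,76). All rims are at the right heights and within about 1.2 mm of the coaster centres, and the plant has not moved. I'm handing in.

```bash
python3 -c "
from station import arm
print(arm.sign_off())"
```

```text
the job is handed in; nothing more can be done
None
```

The job is done and handed in at about 39.5 s of the 136 s: the nested blue pair is by the plant, then green, yellow and white, all upright and within about 1.2 mm of their coaster centres, with the plant unmoved.

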